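# Press a tin lid home with bench-mounted locking pliers, then release them

### The arm

A 6-joint arm with a two-finger parallel gripper is mounted at the origin on the work surface. World frame = base frame: x ahead of the robot, y to its left, z up, the work surface at z = 0. Lengths are in m, angles in rad, forces in N, time in s.
With the tool pointing down it reaches from about 0.325 to 1 m from the base axis. Payload 5.1 kg.
Tool frame: the origin (TCP) lies midway between the tips of the shut fingers; the grasp point (between the pads) lies 19 mm behind it; y points along the fingers, z is the direction in which the jaws open and shut, and the axes are right-handed (so a half turn about y gives the same grasp; the last joint's range is limited). The gripper opens to 85 mm and grips with 20 to 120 N. Pads are 22 mm wide; open, the fingers measure 114 mm over their backs; the gripper's body (76 mm by 85 mm) begins 54 mm behind the grasp point. The pads swing forward as they close: fully open they stand 13 mm farther back than shut.
Start: joints at [1.241, 0.124, 1.65, -0, 1.367, -0.083], TCP at [0.159, 0.63, 0.209] pointing down, gripper open.
Joint ranges: [-2.61, 2.61], [-1.02, 2.33], [0.03, 2.71], [-1.35, 4.49], [0.32, 2.68], [-2.91, 2.91]. Speed limits (rad/s): [2.57, 2.57, 3.14, 3.14, 3.14, 3.14].

### API

Orientations are given as a unit quaternion [x, y, z, w].
In Python, from workcell import arm, optics gives the robot as it stands.
- The arm moves only by the tool step_arm, never from a script. Its argument "series" is a list of rows, each an object of numbers: "tx", "ty", "tz": the shift along the tool's x, y, z in cm; "turn": the turn about the tool's y in rad. In form: [{"tx": .., "ty": .., "tz": .., "turn": ..}, ...]. A call has 1 to 10 rows; each row shifts and turns the commanded pose from where the row before left it, along the tool's axes as they then stand; what a row does not reach is not made up. A row lasts 1/12 s, in which the tool goes at most 41.7 mm and 7.16 degrees, less where a joint would pass 70% of its speed; a pose out of reach is approached as far as the arm can. A call with a gripper value outside its range is refused whole. "gripper" is the finger opening in cm, from 0 to 8.54, set as the call begins (left out, the last holds). The fingers move at their own pace and stop on an object; "newtons" is the grip in N (left out, the last holds). Time passes only in rows, so rows that do not move let the fingers close. It gives the time, the measured TCP pose, the force and the opening at its end, in the units of the state.
- arm.get_obs(): the state, without advancing time (a new reading comes with each control period).
- optics.grab_frame(name): name is "side" or "top" or "wrist"; returns the picture (480x640x3 uint8, red, green, blue); there is no depth.
- optics.get_calibration(name): a dict with "K" (3x3 intrinsics, pixels), "R" (3x3) and "t" (3): a world point X has camera coordinates R X + t; the wrist camera has in their place "tool_from_camera" (4x4, takes a point from camera to tool coordinates, whose origin is the TCP and whose axes are the tool frame's). Camera axes: x right, y down, z forward; pixel columns grow to the right and rows downward; lengths in m; the calibration is good to about 2 mm. A picture is of the moment at which its call begins: read the wrist's pose just before it. get_calibration takes no time and is no camera call.
- arm.finish_job(): hands the job in, once; it reports no verdict.
The state is a dict: "time": time; "joints": joint angles; "qd": joint speeds; "joint_efforts": joint torques, N m; "tool_pos": TCP position; "tool_rot": TCP orientation; "force": force on the tool from outside, world axes, zero at the start; "moment": the same for the moment, N m; "width": opening from 0.0 (shut) to 1.0 (fully open).
Only numpy, scipy, OpenCV 4.12 (cv2) and the standard library are available. Lean on these libraries where they do the work, as an engineer would, in place of code of your own. Each camera call takes 0.05 s, during which the arm holds its last target.

### The job

The lid of the small aluminium tin is still standing proud. Push the black handle of the bench-mounted locking pliers down until they snap over centre and stay locked on the tin by themselves with the lid pressed fully home, take your hand off for a second, then press the red release lever so that the pliers spring fully open again. Ease off as soon as the handle snaps over instead of forcing it against its stop, leave the tin standing where it is without touching it yourself, and do not disturb the bento box, jar or cup.

Things in the scene. Friction and masses are not known exactly. Their poses are not given: they have to be found in the camera images.
- clamp: Steel locking pliers bolted upright to the bench, 350 mm long. Origin: on the bench under the jaw pivot. x runs along the pliers from the jaws (-x) to the handles (+x), z up. A round anvil at x = -100 mm (62 mm across, top 30 mm up) carries the tin; over it hangs the jaw, up to 155 mm high, with a sprung rubber foot. The robot must not load the pliers with more than 30 N.
- handle_pivot (a point): Pivot of the black moving handle, at x = 30, y = 0, z = 90 mm of the clamp, axes as the clamp's. The handle is a bar 115 mm long from here, 26 mm wide (along y), 14 mm thick. Open, it rises towards +x at 0.86 rad above the level, give or take up to 0.13 rad: an adjusting screw turns its whole range in space, unreported. Locked it lies 0.09 below to 0.17 above the level.
- handle (a joint): Angle of the black handle, rad, counted from its open rest (0) and growing as it is pushed down; it snaps over centre at about 0.74, rigid stop and locked position 0.82. It does not show how the adjusting screw is set. Pushed near its end it resists with about 3 to 12 N, which falls away just before it snaps to the stop by itself, where it stays locked. Let go earlier, it springs open.
- paddle_top (a point): Middle of the top face of the red release lever's paddle (34 mm along the pliers, 28 mm wide, 6 mm thick, sloping up by 0.3 rad towards its end), on the clamp's centre line, about 211 mm along x and 74 mm up at rest; it moves with the lever. The lever's pivot lies at x = 165, z = 55 mm of the clamp. Nothing stands above the paddle.
- release (a joint): Angle of the red release lever, rad: 0 at rest, up to 0.78 as its paddle is pressed down (about 36 mm). Somewhere between 0.1 and 0.75, depending on the adjusting screw, its nose lifts the locked handle back over dead centre against 2 to 10 N and the pliers spring open. It springs back when let go.
- lid (a joint): How far the tin's lid is pressed on, m: 0 standing proud, 0.005 fully home. It is a tight fit (about 25 N) and stays where it is left.
- tin: Small round aluminium tin, 54 mm across, 40 mm high with the lid home (45 mm proud), brass-coloured lid 57 mm across. Origin: middle of its underside. Stands on the anvil under the jaw.
- bento: Red bento box with clipped-on lid, 106 x 158 x 56 mm, origin: middle of its underside. Bystander.
- jar: Glass jar with a dark twist cap, 68 mm across, 100 mm high, origin: middle of its underside. Bystander.
- cup: Green plastic cup, 74 mm across the rim, 90 mm high, origin: middle of its underside. Bystander.
Things that resemble listed ones, but are neither listed nor needed, are in the scene too. Of the things shaped like the tin, the aluminium one is meant.

How it is judged:
On the way, in this order (a step that is already met when the one before it is completed fails the run):
1. the handle is snapped over centre and stays locked with the lid home and the robot's hand off the pliers (value of joint handle above 0.77 rad and value of joint lid above 0.004 m and value of joint release below 0.08 rad and contact force between each of the arm, the fingers and clamp below 0.5 N), for 0.5 s.
2. the release lever is pressed by the robot (value of joint release above 0.1 rad and contact force between the fingers and clamp above 0.5 N), for 0.02 s.
At the end, for the whole second after the job is handed in: The pliers are open again (handle within 0.06 rad of fully open, release lever back within 0.08 rad of rest), the lid is home to within 1 mm, the tin stands still and upright on the anvil within 10 mm of where it was, and the bento box, jar and cup are within 15 mm of where they were (value of joint handle below 0.06 rad and value of joint release below 0.08 rad and value of joint lid above 0.004 m and z of tin in the frame of clamp above 0.027 m and angle between tin's own z axis and vertical below 0.1 rad and linear speed of tin below 0.02 m/s and distance of tin from where it was at the start of the episode below 0.01 m and distance of each of bento, jar, cup from where it was at the start of the episode below 0.015 m); the robot touches nothing.
It fails at once if the pliers are loaded by the robot with more than 30 N (contact force between any of the fingers, the arm and clamp above 30 N).
It fails at once if the robot touches the tin or its lid (contact force between any of the fingers, the arm and tin above 1 N).
It fails at once if the tin is shifted by more than 10 mm (distance of tin from where it was at the start of the episode above 0.01 m).
It fails at once if the bento box, jar or cup is moved by more than 15 mm (distance of any of bento, jar, cup from where it was at the start of the episode above 0.015 m).
It also fails if it takes over 64 s, if anything falls off the work surface, if the arm or the gripper's body presses on something with over 40 N, if the wrist force passes 120 N, or if a joint passes its speed limit or range.

## Working session

There is one attempt and no reset: what is moved stays moved. The work goes in short steps, Python scripts to look and compute and a tool call to move; the robot and the scene stay as the last step left them, time stands still between calls to the robot, and variables do not carry over. Pictures are saved under pics/ and viewed, and the job is handed in when it is done.

Besides the shell and the picture viewer there is one more tool, called after "Request:" in YAML: its name, and indented under it one key for each argument. step_arm: Moves the arm, as the interface text tells. Its arguments: {"type":"object","properties":{"series":{"type":"array","items":{"type":"object","properties":{"tx":{"type":"number"},"ty":{"type":"number"},"tz":{"type":"number"},"turn":{"type":"number"}}}},"gripper":{"type":"number"},"newtons":{"type":"number"}},"required":["series"]}

```bash
mkdir -p pics
python3 - <<'E'
from workcell import arm, optics
import cv2
o=arm.get_obs(); print(o)
for n in ("side","top","wrist"):
    im=optics.grab_frame(n); cv2.imwrite(f"pics/{n}0.png",im[:,:,::-1]); c=optics.get_calibration(n); print(n,{k:v.tolist() if hasattr(v,'tolist') else v for k,v in c.items()})
E
```

```text
{'time': 0.0, 'joints': array([ 1.24139081e+00,  1.24502469e-01,  1.65169167e+00,  3.54055103e-05,
        1.36747817e+00, -8.25957038e-02]), 'qd': array([-0.00093341,  0.00153078, -0.00044532,  0.00117872,  0.00110781,
        0.00052661]), 'joint_efforts': array([-9.85607148e-04, -4.23608422e+01, -3.65455234e+01, -5.67488132e-05,
        6.97172087e-03,  1.68344707e-05]), 'tool_pos': array([0.15860455, 0.62967452, 0.20794432]), 'tool_rot': array([ 0.70244595, -0.08720401,  0.08687921, -0.70101152]), 'force': array([-0.03266359,  0.11836038, -0.2290577 ]), 'moment': array([ 0.00797325,  0.06402071, -0.03673468]), 'width': 0.9996198419942326}
side {'K': [[502.37201782031116, 0.0, 320.0541071167566], [0.0, 502.37201782031116, 242.24941161260563], [0.0, 0.0, 1.0]], 'R': [[0.9270831459995608, -0.37472158072184886, -0.010028825697774451], [-0.2705153364385799, -0.6502712477955411, -0.7099075693651619], [0.25949622955850316, 0.6608562939336727, -0.7042234486391178]], 't': [-0.5940734925506187, 0.2171389555249494, 0.9479549841605095]}
top {'K': [[491.7469476940497, 0.0, 319.2878989095357], [0.0, 491.7469476940497, 236.3152304403962], [0.0, 0.0, 1.0]], 'R': [[-0.12434533619363153, -0.9922279361238967, -0.004686164978408325], [-0.9716151272154055, 0.12271734702322808, -0.20224860272884793], [0.20125178740345012, -0.020595521719362214, -0.9793230021560934]], 't': [0.05604313561916775, 0.604860750973658, 0.9777657021818695]}
wrist {'K': [[338.87602124301844, 0.0, 319.8387315881019], [0.0, 338.87602124301844, 235.7972134694481], [0.0, 0.0, 1.0]], 'tool_from_camera': [[0.00016296288824123084, 0.9642541337019683, 0.26497912952110475, -0.06699384926833364], [-0.0001535024447240416, -0.26497910579675316, 0.964254141773916, -0.16444554302773626], [0.9999999749400476, -0.00019781258412428189, 0.00010483360645434275, -0.0010982375740008488], [0.0, 0.0, 0.0, 1.0]]}
```

View pics/side0.png

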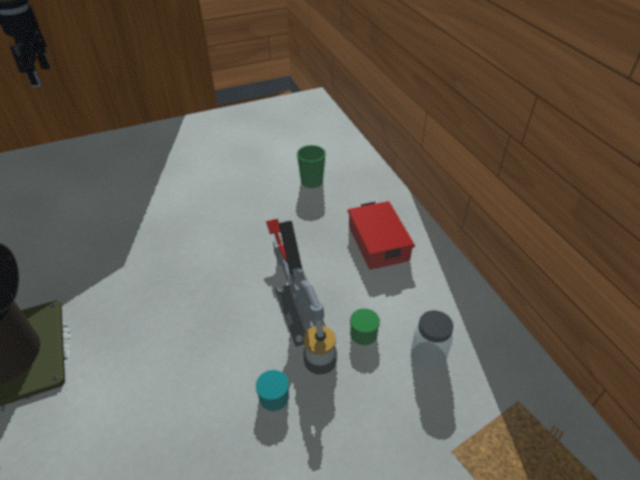

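View pics/top0.png

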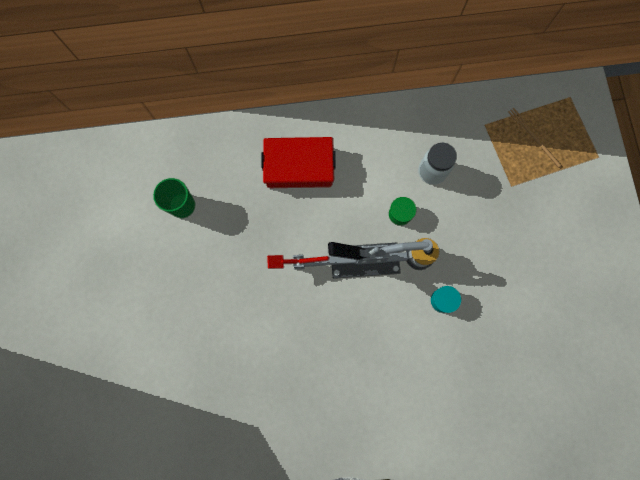

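View pics/wrist0.png

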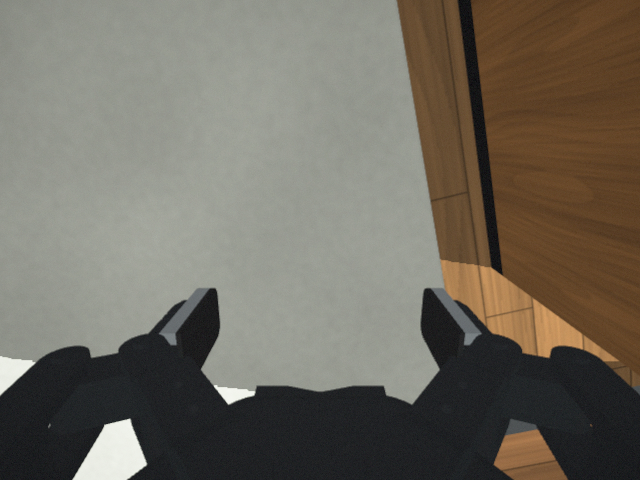

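The candidates for the tin in the top view are the brass lid under the jaw at (424,251), a green one at (403,210) and a teal one at (446,299). The brass-lidded one on the anvil fits. The pliers run from the jaw at (425,250) to the red paddle at (276,262). I'll confirm this in an enlarged crop.

Run:
```python
import cv2
a=cv2.imread("pics/top0.png")[215:325,250:490]; cv2.imwrite("pics/topc.png",cv2.resize(a,None,fx=3.3,fy=3.3,interpolation=cv2.INTER_CUBIC))
a=cv2.imread("pics/side0.png")[200:420,230:390]; cv2.imwrite("pics/sidec.png",cv2.resize(a,None,fx=2.7,fy=2.7,interpolation=cv2.INTER_CUBIC))
```

```text
(no output)
```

View pics/topc.png

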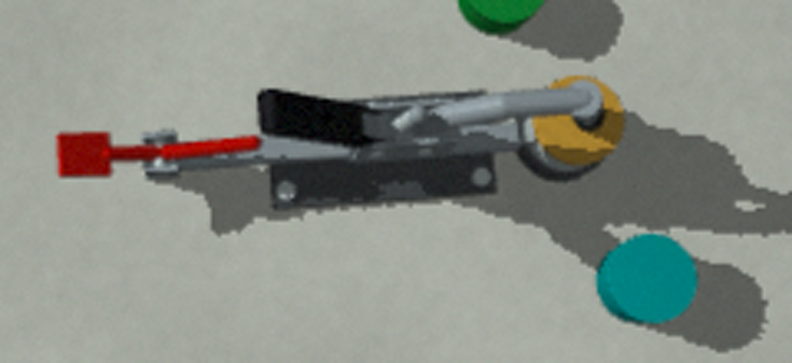

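View pics/sidec.png

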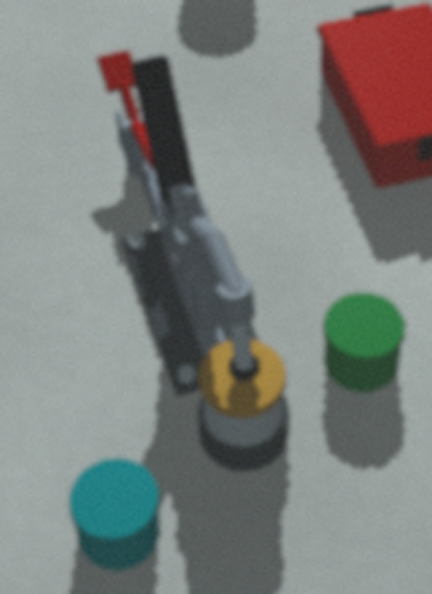

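```bash
cat > h.py <<'E'
import numpy as np
from workcell import arm, optics
C={n:optics.get_calibration(n) for n in("side","top")}
def proj(n,X):
    c=C[n];p=np.array(c["K"])@(np.array(c["R"])@X+np.array(c["t"]));return p[:2]/p[2]
def W(q,P):
    c,s=np.cos(q[2]),np.sin(q[2]);return np.array([q[0]+c*P[0]-s*P[1],q[1]+s*P[0]+c*P[1],P[2]])
E
cat > fit.py <<'E'
from h import *
from scipy.optimize import least_squares
def pts(q):
    a=q[3];u=np.array([np.cos(a),0,np.sin(a)]);n=np.array([-np.sin(a),0,np.cos(a)])
    e=np.array([.03,0,.09])+.115*u
    return dict(pad=W(q,np.array([.211,0,.074])),lid=W(q,np.array([-.1,0,.075])),e1=W(q,e+.007*n+[0,.013,0]),e2=W(q,e+.007*n-[0,.013,0]))
s=lambda u,v:(230+u/2.7,200+v/2.7); t=lambda u,v:(250+u/3.3,215+v/3.3)
M=[("top","pad",t(84,155)),("top","lid",t(579,120)),("side","pad",s(117,71)),("side","lid",s(243,377)),
("top","e1",t(270,91)),("top","e2",t(274,134)),("side","e1",s(166,59)),("side","e2",s(135,65))]
def res(q):
    P=pts(q);return np.concatenate([proj(n,P[k])-m for n,k,m in M])
best=min((least_squares(res,[.4,-.1,y,.86],loss="soft_l1") for y in np.arange(-3,3.2,.7)),key=lambda r:r.cost)
print(best.x,best.cost);print(res(best.x).reshape(-1,2).round(1));print(pts(best.x))
for n in C: print(n,"cam",-np.array(C[n]["R"]).T@C[n]["t"])
E
python3 fit.py
```

```text
[ 0.55090047 -0.13557818  1.51718809  0.88661794] 53.954308499950905
[[  0.9  -0.1]
 [  0.7  -0.2]
 [ -0.1  -0.8]
 [ -0.4  -0.8]
 [  1.1  12.9]
 [ -1.2 -13.9]
 [-13.5   1.3]
 [ 11.4  -4.1]]
{'pad': array([0.56220639, 0.0751187 , 0.074     ]), 'lid': array([ 0.54554222, -0.23543453,  0.075     ]), 'e1': array([ 0.54313057, -0.0377617 ,  0.18354219]), 'e2': array([ 0.56909322, -0.03915485,  0.18354219])}
side cam [ 0.3635042  -0.70787496  0.81576286]
top cam [0.39788346 0.00151825 1.08014331]
```

```bash
sed -i 's/("top","e1",t(270,91)),("top","e2",t(274,134)),("side","e1",s(166,59)),("side","e2",s(135,65))/("top","e2",t(266,91)),("top","e1",t(272,134)),("side","e2",s(166,59)),("side","e1",s(135,65))/' fit.py; python3 fit.py
python3 - <<'E'
from h import *
for n,m in [("top",(299,162)),("top",(172,205)),("top",(438,175)),("top",(276,262))]:
    c=C[n];R=np.array(c["R"]);d=R.T@np.linalg.inv(c["K"])@[*m,1];o=-R.T@np.array(c["t"])
    for z in(0.05,): print(m,(o+d*(z-o[2])/d[2]).round(3))
from scipy.spatial.transform import Rotation as Ro
print(Ro.from_quat(arm.get_obs()["tool_rot"]).as_matrix().round(3))
E
```

```text
[ 0.5509316  -0.13665042 -4.76546298  0.86164746] 4.331619054780364
[[ 1.4 -0.1]
 [ 1.2 -0.3]
 [ 0.  -0.5]
 [-0.2 -0.3]
 [ 0.5 -0.7]
 [-0.2  0.1]
 [-0.2 -1.6]
 [-2.1 -0.7]]
{'pad': array([0.56212495, 0.07405247, 0.074     ]), 'lid': array([ 0.54562669, -0.23650961,  0.075     ]), 'e1': array([ 0.54323222, -0.03652678,  0.1818337 ]), 'e2': array([ 0.56919561, -0.03790606,  0.1818337 ])}
side cam [ 0.3635042  -0.70787496  0.81576286]
top cam [0.39788346 0.00151825 1.08014331]
(299, 162) [0.781 0.003 0.05 ]
(172, 205) [0.719 0.288 0.05 ]
(438, 175) [ 0.713 -0.296  0.05 ]
(276, 262) [0.566 0.078 0.05 ]
[[ 0.97  -0.001  0.244]
 [-0.244 -0.002  0.97 ]
 [-0.    -1.    -0.002]]
```

Add to h.py:
```python
from scipy.spatial.transform import Rotation as Ro
Q=np.array([.551,-.1366,1.518])
def state():
    o=arm.get_obs();R=Ro.from_quat(o["tool_rot"]).as_matrix()
    d=o["tool_pos"]-np.array([Q[0],Q[1],0]);c,s=np.cos(Q[2]),np.sin(Q[2])
    print("t",round(o["time"],2),"clamp xyz mm",(1000*np.array([c*d[0]+s*d[1],-s*d[0]+c*d[1],d[2]])).round(1),"F",o["force"].round(2),"w",round(o["width"],2),"zyaw",np.arctan2(R[1,2],R[0,2]).round(3))
    return o,R
def to(X,Y,Z):
    o,R=state(); print("delta tool cm",(R.T@(W(Q,np.array([X,Y,Z]))-o["tool_pos"])*100).round(2))
```

```text
(no output)
```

Request:
step_arm:
  series:
    - {"turn":-0.1,"ty":-2}
    - {"turn":-0.09,"ty":-2}
  gripper: 0

```text
invalid input at $.series[0]: expected keys tx, ty, tz, turn
```

```bash
python3 -c "
from h import *
to(.085,0,.235)"
```

```text
t 0.15 clamp xyz mm [744.6 432.2 208.2] F [-0.36  0.04  0.6 ] w 1.0 zyaw 1.324
delta tool cm [ 55.13  -2.59 -56.4 ]
```

Request:
step_arm:
  series:
    - {"turn":-0.1,"tx":0,"ty":-1.5,"tz":0}
    - {"turn":-0.09,"tx":0,"ty":-1.5,"tz":0}
    - {"turn":0,"tx":1.8,"ty":0,"tz":-2.75}
    - {"turn":0,"tx":1.8,"ty":0,"tz":-2.75}
    - {"turn":0,"tx":1.8,"ty":0,"tz":-2.75}
    - {"turn":0,"tx":1.8,"ty":0,"tz":-2.75}
    - {"turn":0,"tx":1.8,"ty":0,"tz":-2.75}
    - {"turn":0,"tx":1.8,"ty":0,"tz":-2.75}
    - {"turn":0,"tx":1.8,"ty":0,"tz":-2.75}
    - {"turn":0,"tx":1.8,"ty":0,"tz":-2.75}
  gripper: 0

```text
time: 0.98
tool_pos: [0.2904, 0.4009, 0.2389]
tool_rot: [0.707, -0.02, 0.02, -0.707]
force: [0.4, -0.3, -0.6]
width: -0.003
```

Request:
step_arm:
  series:
    - {"turn":0,"tx":1.8,"ty":0,"tz":-2.75}
    - {"turn":0,"tx":1.8,"ty":0,"tz":-2.75}
    - {"turn":0,"tx":1.8,"ty":0,"tz":-2.75}
    - {"turn":0,"tx":1.8,"ty":0,"tz":-2.75}
    - {"turn":0,"tx":1.8,"ty":0,"tz":-2.75}
    - {"turn":0,"tx":1.8,"ty":0,"tz":-2.75}
    - {"turn":0,"tx":1.8,"ty":0,"tz":-2.75}
    - {"turn":0,"tx":1.8,"ty":0,"tz":-2.75}
    - {"turn":0,"tx":0,"ty":0,"tz":0}

```text
time: 1.73
tool_pos: [0.4232, 0.1707, 0.239]
tool_rot: [0.707, -0.022, 0.022, -0.706]
force: [-1.0, 0.6, 0.2]
width: 0.0
```

```bash
python3 -c "
from h import *
to(.085,0,.235)"
```

```text
t 1.73 clamp xyz mm [300.1 143.9 239. ] F [-1.03  0.56  0.2 ] w 0.0 zyaw 1.508
delta tool cm [ 14.6    0.45 -21.36]
```

Request:
step_arm:
  series:
    - {"turn":0,"tx":1.82,"ty":0,"tz":-2.67}
    - {"turn":0,"tx":1.82,"ty":0,"tz":-2.67}
    - {"turn":0,"tx":1.82,"ty":0,"tz":-2.67}
    - {"turn":0,"tx":1.82,"ty":0,"tz":-2.67}
    - {"turn":0,"tx":1.82,"ty":0,"tz":-2.67}
    - {"turn":0,"tx":1.82,"ty":0,"tz":-2.67}
    - {"turn":0,"tx":1.82,"ty":0,"tz":-2.67}
    - {"turn":0,"tx":1.82,"ty":0,"tz":-2.67}
    - {"turn":0,"tx":0,"ty":0,"tz":0}
    - {"turn":0,"tx":0,"ty":0,"tz":0}

```text
time: 2.57
tool_pos: [0.5547, -0.0475, 0.2385]
tool_rot: [-0.707, 0.021, -0.02, 0.707]
force: [0.5, 0.7, 0.1]
width: 0.004
```

```bash
python3 -c "
from h import *
import cv2
to(.085,0,.235)
for n in ('wrist','side'):
    cv2.imwrite(f'pics/{n}1.png',optics.grab_frame(n)[:,:,::-1])
a=cv2.imread('pics/side1.png')[180:420,200:420]; cv2.imwrite('pics/side1c.png',cv2.resize(a,None,fx=2.5,fy=2.5))
"
```

```text
t 2.57 clamp xyz mm [ 89.2   1.  238.5] F [0.53 0.67 0.1 ] w 0.0 zyaw 1.512
delta tool cm [ 0.1   0.35 -0.42]
```

View pics/wrist1.png

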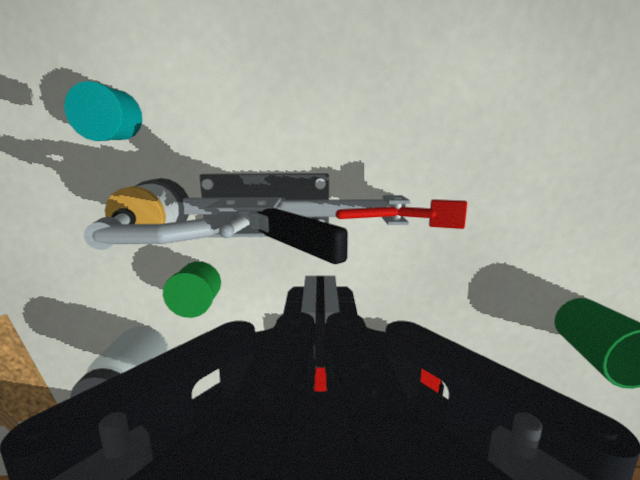

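View pics/side1c.png

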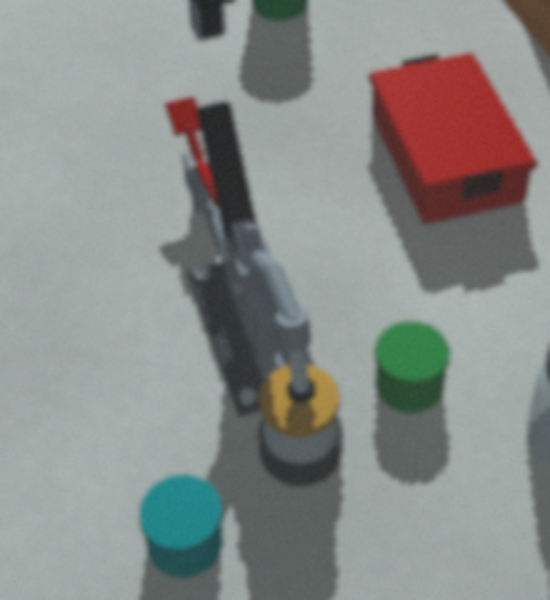

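Run:
```python
import cv2
a=cv2.imread('pics/wrist1.png')[160:320,220:480]; cv2.imwrite('pics/w1c.png',cv2.resize(a,None,fx=3,fy=3,interpolation=cv2.INTER_CUBIC))
from h import *
o=arm.get_obs()
print(proj("side",o["tool_pos"]))
```

```text
[283.24272508 201.53969623]
```

View pics/w1c.png

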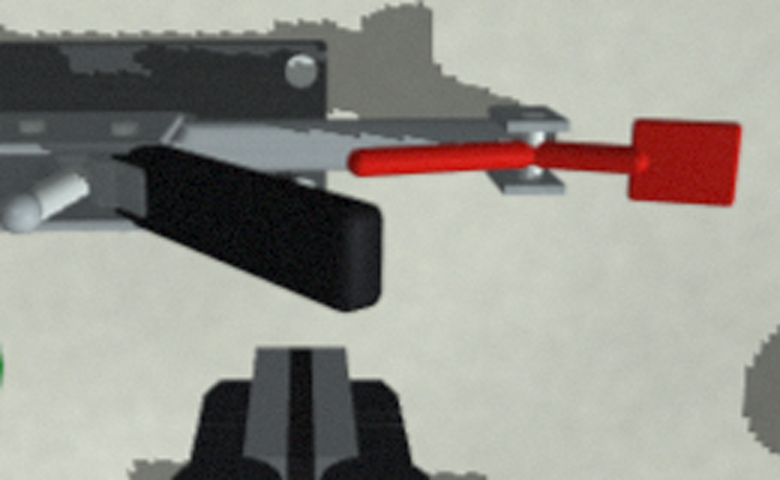

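```bash
cat > fit2.py <<'E'
from h import *
from scipy.optimize import least_squares
o=arm.get_obs();T=np.eye(4);T[:3,:3]=Ro.from_quat(o["tool_rot"]).as_matrix();T[:3,3]=o["tool_pos"]
cw=optics.get_calibration("wrist");E=np.linalg.inv(T@np.array(cw["tool_from_camera"]))
def pj(n,X):
    if n!="wrist": return proj(n,X)
    p=np.array(cw["K"])@(E[:3,:3]@X+E[:3,3]);return p[:2]/p[2]
def pts(q):
    a=q[3];u=np.array([np.cos(a),0,np.sin(a)]);n=np.array([-np.sin(a),0,np.cos(a)])
    e=np.array([.03,0,.09])+.115*u;d={}
    for k,sg in(("t",1),("b",-1)):
        d[k+"+"]=W(q,e+sg*.007*n+[0,.013,0]);d[k+"-"]=W(q,e+sg*.007*n-[0,.013,0])
    d["pad"]=W(q,np.array([.211,0,.074]));d["lid"]=W(q,np.array([-.1,0,.075]));return d
s=lambda u,v:(230+u/2.7,200+v/2.7); t=lambda u,v:(250+u/3.3,215+v/3.3); w=lambda u,v:(220+u/3,160+v/3)
M=[("top","pad",t(84,155)),("top","lid",t(579,120)),("side","pad",s(117,71)),("side","lid",s(243,377)),
("top","b-",t(260,91)),("top","b+",t(264,134)),("side","t-",s(168,59)),("side","t+",s(135,64)),
("wrist","t+",w(348,205)),("wrist","t-",w(345,308)),("wrist","b+",w(381,208)),("wrist","b-",w(379,302)),("wrist","pad",w(685,162))]
def res(q):
    P=pts(q);return np.concatenate([pj(n,P[k])-m for n,k,m in M])
r=least_squares(res,[.55,-.136,1.518,.86],loss="soft_l1")
print(r.x,r.cost)
for m,e in zip(M,res(r.x).reshape(-1,2).round(1)):print(m[:2],e)
print("tcp in wrist",pj("wrist",o["tool_pos"]))
E
python3 fit2.py
```

```text
[ 0.55084745 -0.13552373  1.51828351  0.88657072] 22.75513832441207
('top', 'pad') [0.9 0. ]
('top', 'lid') [ 0.7 -0.2]
('side', 'pad') [-0.3 -0.8]
('side', 'lid') [-0.4 -0.8]
('top', 'b-') [-2.9  0.5]
('top', 'b+') [-3.   1.2]
('side', 't-') [-0.9 -1.9]
('side', 't+') [-2.1 -0.5]
('wrist', 't+') [-3.1  0.5]
('wrist', 't-') [-2.4  2.8]
('wrist', 'b+') [ 1.  -3.6]
('wrist', 'b-') [1.  0.4]
('wrist', 'pad') [-4.9  0.1]
tcp in wrist [321.90173139 276.56631941]
```

The wrist view shows the handle end at (345,245) and the paddle at (449,214), with the fingertips at (320,276) beside the handle. The handle's open angle is about 0.87–0.89 rad. I'll descend along the handle's arc now.

Request:
step_arm:
  series:
    - {"turn":0,"tx":0.1,"ty":2,"tz":-0.5}
    - {"turn":0,"tx":0,"ty":2,"tz":-0.4}
    - {"turn":0,"tx":0,"ty":1.5,"tz":0}
    - {"turn":0,"tx":0,"ty":0.5,"tz":0}
    - {"turn":0,"tx":0,"ty":0,"tz":0}

```text
time: 3.08
tool_pos: [0.5536, -0.0545, 0.1775]
tool_rot: [-0.707, 0.021, -0.018, 0.707]
force: [-0.3, 0.6, -0.0]
width: 0.004
```

Request:
step_arm:
  series:
    - {"turn":0,"tx":0,"ty":0.4,"tz":0.2}
    - {"turn":0,"tx":0,"ty":0.4,"tz":0.4}
    - {"turn":0,"tx":0,"ty":0,"tz":0}

```text
time: 3.33
tool_pos: [0.5556, -0.049, 0.1715]
tool_rot: [-0.707, 0.02, -0.02, 0.707]
force: [0.2, 0.4, -0.3]
width: -0.001
```

```bash
python3 -c "
from h import *
state()"
```

```text
t 3.33 clamp xyz mm [8.770e+01 1.000e-01 1.715e+02] F [ 0.24  0.4  -0.32] w -0.0 zyaw 1.515
```

Request:
step_arm:
  series:
    - {"turn":0,"tx":0,"ty":0.5,"tz":0.3}
    - {"turn":0,"tx":0,"ty":0.5,"tz":0.3}
    - {"turn":0,"tx":0,"ty":0.5,"tz":0.4}
    - {"turn":0,"tx":0,"ty":0.5,"tz":0.4}
    - {"turn":0,"tx":0,"ty":0,"tz":0}

```text
time: 3.75
tool_pos: [0.5574, -0.0358, 0.1526]
tool_rot: [0.707, -0.019, 0.021, -0.706]
force: [-0.8, -1.3, 6.8]
width: -0.0
```

```bash
python3 -c "
from h import *
import cv2
state()
cv2.imwrite('pics/w2.png',optics.grab_frame('wrist')[:,:,::-1])"
```

```text
t 3.75 clamp xyz mm [101.   -1.1 152.6] F [-0.84 -1.34  6.82] w -0.0 zyaw 1.514
```

View pics/w2.png

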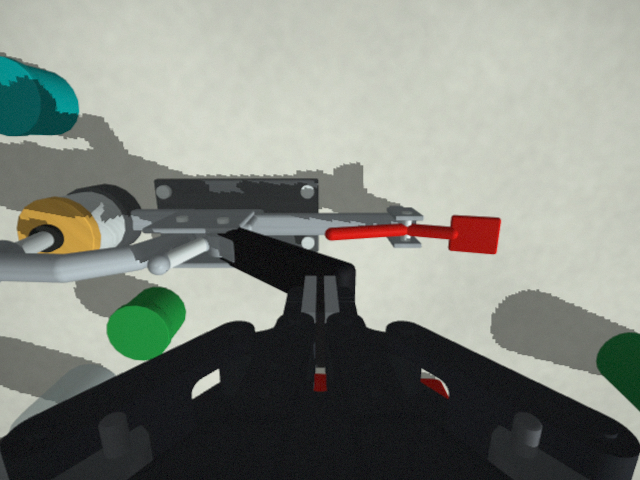

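Fingertips at (320,278) are resting on the handle's end, with 6.8 N up. I'll continue along the arc.

Request:
step_arm:
  series:
    - {"turn":0,"tx":0,"ty":0.3,"tz":0.25}
    - {"turn":0,"tx":0,"ty":0.3,"tz":0.25}

```text
time: 3.97
tool_pos: [0.5585, -0.0316, 0.1485]
tool_rot: [0.707, -0.018, 0.022, -0.706]
force: [-3.2, -2.2, 13.0]
width: -0.003
```

Request:
step_arm:
  series:
    - {"turn":0,"tx":0,"ty":0.3,"tz":0.2}
    - {"turn":0,"tx":0,"ty":0.3,"tz":0.2}

```text
time: 4.13
tool_pos: [0.5593, -0.0275, 0.1438]
tool_rot: [0.707, -0.018, 0.022, -0.706]
force: [-4.2, -1.5, 17.9]
width: 0.003
```

Request:
step_arm:
  series:
    - {"turn":0,"tx":0,"ty":0.3,"tz":0.2}
    - {"turn":0,"tx":0,"ty":0.3,"tz":0.2}

```text
time: 4.3
tool_pos: [0.56, -0.0235, 0.1388]
tool_rot: [0.707, -0.017, 0.023, -0.706]
force: [-5.4, -1.5, 19.0]
width: -0.0
```

```bash
python3 -c "
from h import *
state()"
```

```text
t 4.3 clamp xyz mm [113.4  -3.  138.8] F [-5.4  -1.49 18.97] w -0.0 zyaw 1.514
```

```bash
python3 -c "
from h import *
import cv2
state()
for n in ('wrist','side','top'): cv2.imwrite(f'pics/{n}3.png',optics.grab_frame(n)[:,:,::-1])
state()
a=cv2.imread('pics/side3.png')[130:400,180:420]; b=cv2.imread('pics/wrist3.png')[150:330,180:520]
cv2.imwrite('pics/s3c.png',cv2.resize(a,None,fx=2.2,fy=2.2))
cv2.imwrite('pics/w3c.png',cv2.resize(b,None,fx=2.3,fy=2.3))
"
```

```text
t 4.3 clamp xyz mm [113.4  -3.  138.8] F [-5.4  -1.49 18.97] w -0.0 zyaw 1.514
t 4.45 clamp xyz mm [113.6  -2.8 138.3] F [-3.69 -0.17 16.55] w -0.0 zyaw 1.514
```

View pics/s3c.png

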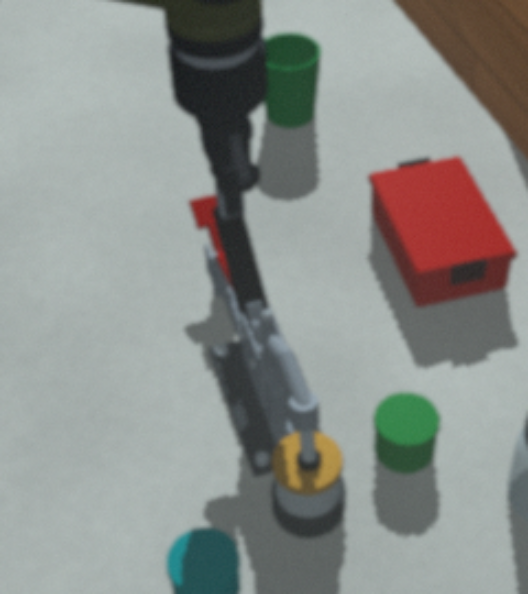

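View pics/w3c.png

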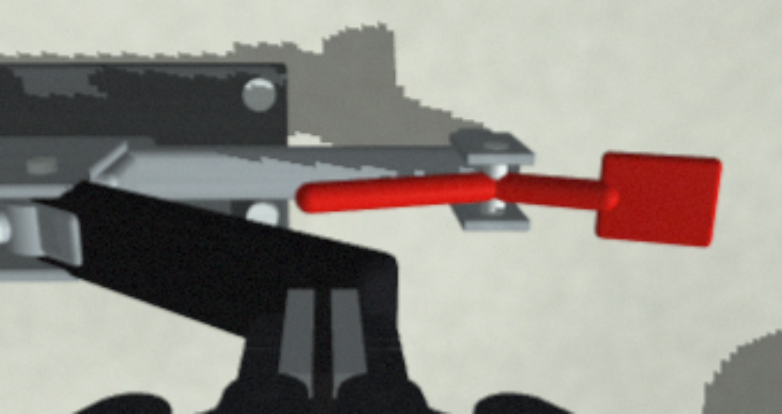

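View pics/top3.png

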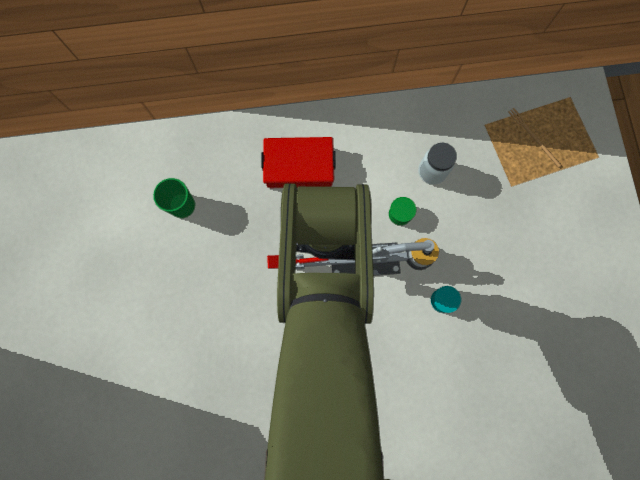

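Fingertips sit on the last 15–20 mm of the handle, and nothing else is touched. The force settles at 16 N while waiting, so I'll go on more slowly and recentre sideways.

Request:
step_arm:
  series:
    - {"turn":0,"tx":-0.1,"ty":0.2,"tz":0.1}
    - {"turn":0,"tx":-0.1,"ty":0.2,"tz":0.1}

```text
time: 4.62
tool_pos: [0.5591, -0.0212, 0.1352]
tool_rot: [0.707, -0.017, 0.024, -0.706]
force: [-0.3, 0.2, 17.5]
width: -0.0
```

Request:
step_arm:
  series:
    - {"turn":0,"tx":0,"ty":0.2,"tz":0.1}
    - {"turn":0,"tx":0,"ty":0.2,"tz":0.1}

```text
time: 4.78
tool_pos: [0.5594, -0.019, 0.131]
tool_rot: [0.707, -0.016, 0.024, -0.707]
force: [-0.7, 1.5, 15.9]
width: 0.001
```

Request:
step_arm:
  series:
    - {"turn":0,"tx":0,"ty":0.2,"tz":0.1}
    - {"turn":0,"tx":0,"ty":0.2,"tz":0.1}

```text
time: 4.95
tool_pos: [0.5594, -0.0167, 0.1265]
tool_rot: [-0.707, 0.017, -0.024, 0.707]
force: [0.1, 1.8, 15.3]
width: -0.002
```

```bash
python3 -c "
from h import *
state()"
```

```text
t 4.95 clamp xyz mm [120.2  -2.  126.5] F [ 0.09  1.81 15.33] w -0.0 zyaw 1.514
```

Request:
step_arm:
  series:
    - {"turn":0,"tx":-0.05,"ty":0.2,"tz":0.05}
    - {"turn":0,"tx":-0.05,"ty":0.2,"tz":0.05}

```text
time: 5.12
tool_pos: [0.5588, -0.0155, 0.1225]
tool_rot: [-0.707, 0.016, -0.024, 0.707]
force: [1.2, 2.4, 14.9]
width: 0.003
```

Request:
step_arm:
  series:
    - {"turn":0,"tx":0,"ty":0.2,"tz":0.05}
    - {"turn":0,"tx":0,"ty":0.2,"tz":0.05}

```text
time: 5.28
tool_pos: [0.5588, -0.0143, 0.1184]
tool_rot: [-0.707, 0.016, -0.024, 0.707]
force: [0.7, 3.2, 14.4]
width: -0.0
```

Request:
step_arm:
  series:
    - {"turn":0,"tx":0,"ty":0.2,"tz":0.03}

```text
time: 5.37
tool_pos: [0.5587, -0.0139, 0.1163]
tool_rot: [-0.706, 0.017, -0.024, 0.707]
force: [1.7, 1.9, 13.5]
width: 0.001
```

```bash
python3 -c "
from h import *
state()"
```

```text
t 5.37 clamp xyz mm [122.9  -1.2 116.3] F [ 1.66  1.87 13.47] w 0.0 zyaw 1.514
```

Close to the snap (handle about 0.2 rad above level), so I'll take single small rows.

Request:
step_arm:
  series:
    - {"turn":0,"tx":0,"ty":0.15,"tz":0}

```text
time: 5.45
tool_pos: [0.5585, -0.0138, 0.1145]
tool_rot: [-0.706, 0.017, -0.024, 0.707]
force: [0.9, 2.2, 12.3]
width: -0.002
```

Request:
step_arm:
  series:
    - {"turn":0,"tx":0,"ty":0.15,"tz":0}

```text
time: 5.53
tool_pos: [0.5584, -0.0138, 0.1128]
tool_rot: [-0.706, 0.017, -0.024, 0.707]
force: [1.4, 2.3, 12.3]
width: -0.0
```

Request:
step_arm:
  series:
    - {"turn":0,"tx":0,"ty":0.15,"tz":0}

```text
time: 5.62
tool_pos: [0.5583, -0.0138, 0.1112]
tool_rot: [-0.706, 0.017, -0.023, 0.707]
force: [0.8, 2.9, 12.1]
width: -0.005
```

Request:
step_arm:
  series:
    - {"turn":0,"tx":0,"ty":0.15,"tz":0}

```text
time: 5.7
tool_pos: [0.5582, -0.0137, 0.1095]
tool_rot: [-0.706, 0.017, -0.023, 0.707]
force: [1.1, 2.4, 12.0]
width: -0.001
```

Request:
step_arm:
  series:
    - {"turn":0,"tx":0,"ty":0.15,"tz":0}

```text
time: 5.78
tool_pos: [0.558, -0.0137, 0.1078]
tool_rot: [-0.706, 0.017, -0.023, 0.707]
force: [1.7, 2.9, 10.7]
width: 0.001
```

Request:
step_arm:
  series:
    - {"turn":0,"tx":0,"ty":0.15,"tz":0}

```text
time: 5.87
tool_pos: [0.5579, -0.0137, 0.1061]
tool_rot: [-0.706, 0.017, -0.023, 0.707]
force: [1.6, 2.8, 10.6]
width: -0.0
```

Request:
step_arm:
  series:
    - {"turn":0,"tx":0,"ty":0.15,"tz":0}

```text
time: 5.95
tool_pos: [0.5577, -0.0137, 0.1042]
tool_rot: [-0.706, 0.017, -0.023, 0.707]
force: [0.8, 3.7, 10.0]
width: -0.003
```

Request:
step_arm:
  series:
    - {"turn":0,"tx":0,"ty":0.15,"tz":0}

```text
time: 6.03
tool_pos: [0.5575, -0.0137, 0.1025]
tool_rot: [-0.706, 0.018, -0.023, 0.707]
force: [1.3, 2.3, 8.8]
width: 0.003
```

Request:
step_arm:
  series:
    - {"turn":0,"tx":0,"ty":0.15,"tz":0}

```text
time: 6.12
tool_pos: [0.5573, -0.0137, 0.1007]
tool_rot: [-0.706, 0.018, -0.023, 0.707]
force: [1.4, 2.8, 6.8]
width: -0.002
```

Request:
step_arm:
  series:
    - {"turn":0,"tx":0,"ty":0.12,"tz":0}

```text
time: 6.2
tool_pos: [0.5571, -0.0137, 0.0992]
tool_rot: [-0.706, 0.018, -0.022, 0.707]
force: [0.8, 2.3, 6.5]
width: -0.0
```

Request:
step_arm:
  series:
    - {"turn":0,"tx":0,"ty":0.1,"tz":0}

```text
time: 6.28
tool_pos: [0.5568, -0.0138, 0.0978]
tool_rot: [-0.706, 0.018, -0.022, 0.707]
force: [1.6, 1.9, 5.3]
width: 0.004
```

Request:
step_arm:
  series:
    - {"turn":0,"tx":0,"ty":0.1,"tz":0}

```text
time: 6.37
tool_pos: [0.5566, -0.0139, 0.0966]
tool_rot: [-0.706, 0.018, -0.022, 0.707]
force: [1.8, 1.9, 4.8]
width: -0.002
```

Request:
step_arm:
  series:
    - {"turn":0,"tx":0,"ty":0.1,"tz":0}

```text
time: 6.45
tool_pos: [0.5563, -0.0139, 0.0953]
tool_rot: [-0.707, 0.019, -0.022, 0.707]
force: [1.8, 2.7, 4.3]
width: 0.002
```

Request:
step_arm:
  series:
    - {"turn":0,"tx":0,"ty":0.1,"tz":0}

```text
time: 6.53
tool_pos: [0.5559, -0.0141, 0.0938]
tool_rot: [-0.707, 0.019, -0.021, 0.707]
force: [1.6, 0.4, 3.8]
width: -0.002
```

Request:
step_arm:
  series:
    - {"turn":0,"tx":0,"ty":0.1,"tz":0}

```text
time: 6.62
tool_pos: [0.5552, -0.0143, 0.0921]
tool_rot: [-0.707, 0.019, -0.021, 0.707]
force: [0.9, 1.4, 2.1]
width: 0.001
```

Request:
step_arm:
  series:
    - {"turn":0,"tx":0,"ty":0.1,"tz":0}

```text
time: 6.7
tool_pos: [0.5545, -0.0145, 0.0904]
tool_rot: [0.707, -0.02, 0.02, -0.707]
force: [1.4, -0.2, 1.9]
width: -0.004
```

```bash
python3 -c "
from h import *
import cv2
state()
cv2.imwrite('pics/w4.png',cv2.resize(optics.grab_frame('wrist')[150:330,180:520,::-1],None,fx=2.3,fy=2.3))
state()"
```

```text
t 6.7 clamp xyz mm [122.1   3.   90.4] F [ 1.37 -0.22  1.86] w -0.0 zyaw 1.514
t 6.75 clamp xyz mm [122.    3.6  89.7] F [1.37 0.22 0.68] w 0.0 zyaw 1.514
```

View pics/w4.png

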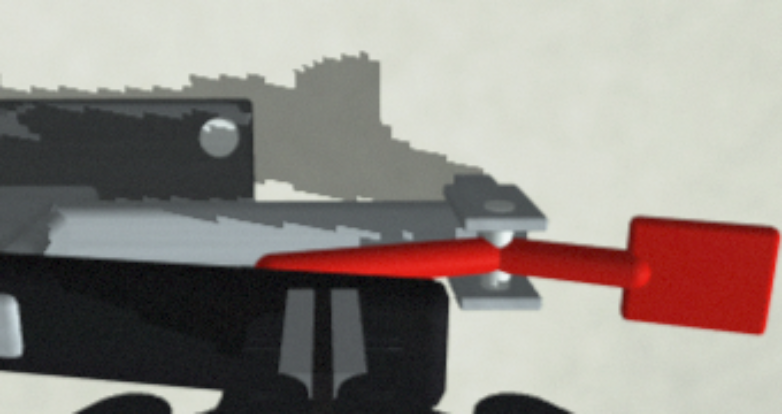

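The handle now lies about level with its end at (445,340), and the force is gone. I'll go 1–2 mm further with force checks to be sure it has passed centre.

Request:
step_arm:
  series:
    - {"turn":0,"tx":0,"ty":0.1,"tz":0}

```text
time: 6.83
tool_pos: [0.5537, -0.0146, 0.0886]
tool_rot: [0.707, -0.021, 0.019, -0.707]
force: [-0.0, 0.8, -0.0]
width: -0.003
```

```bash
python3 -c "
from h import *
state()"
```

```text
t 6.83 clamp xyz mm [121.9   3.8  88.6] F [-0.03  0.83 -0.04] w -0.0 zyaw 1.514
```

Zero contact force, so the handle has run away from the fingers. Lifting off.

Request:
step_arm:
  series:
    - {"turn":0,"tx":0,"ty":-1,"tz":0}
    - {"turn":0,"tx":0,"ty":-2,"tz":0}
    - {"turn":0,"tx":0.3,"ty":-3,"tz":0}
    - {"turn":0,"tx":0,"ty":-3,"tz":0}
    - {"turn":0,"tx":0,"ty":0,"tz":0}

```text
time: 7.25
tool_pos: [0.5609, -0.0153, 0.1871]
tool_rot: [0.707, -0.016, 0.024, -0.706]
force: [1.2, -0.4, 1.2]
width: 0.002
```

```bash
python3 -c "
from h import *
import cv2
state()
cv2.imwrite('pics/w5.png',optics.grab_frame('wrist')[:,:,::-1])
cv2.imwrite('pics/s5.png',cv2.resize(optics.grab_frame('side')[130:400,180:420,::-1],None,fx=2.2,fy=2.2))
"
```

```text
t 7.25 clamp xyz mm [121.7  -3.5 187.1] F [ 1.22 -0.42  1.24] w 0.0 zyaw 1.514
```

View pics/w5.png

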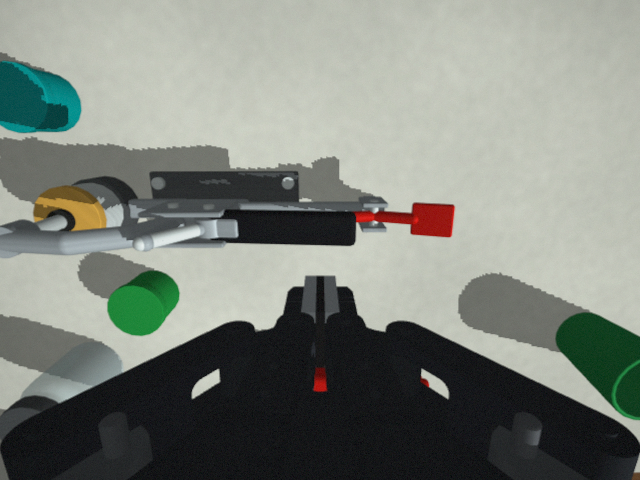

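View pics/s5.png

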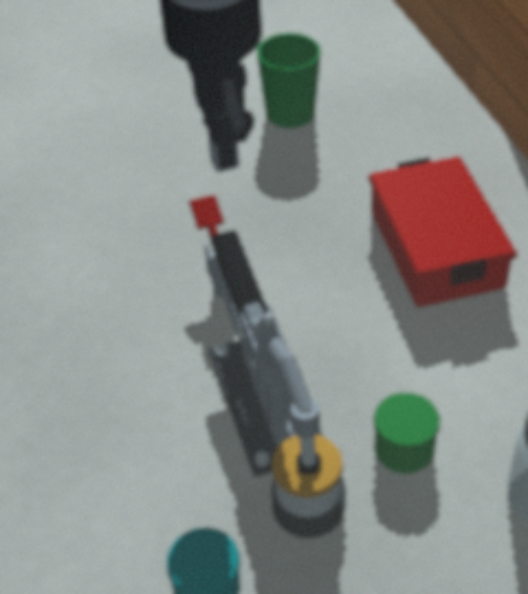

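The handle's end at (355,228) stays down after release. I'm moving over the paddle with the hand off for over a second.

Request:
step_arm:
  series:
    - {"turn":0,"tx":-0.2,"ty":0,"tz":2.3}
    - {"turn":0,"tx":-0.2,"ty":0,"tz":2.3}
    - {"turn":0,"tx":0,"ty":0,"tz":2.3}
    - {"turn":0,"tx":0,"ty":0,"tz":2.3}
    - {"turn":0,"tx":0,"ty":2,"tz":0}
    - {"turn":0,"tx":0,"ty":2,"tz":0}
    - {"turn":0,"tx":0,"ty":2,"tz":0}
    - {"turn":0,"tx":0,"ty":0,"tz":0}
    - {"turn":0,"tx":0,"ty":0,"tz":0}
    - {"turn":0,"tx":0,"ty":0,"tz":0}

```text
time: 8.18
tool_pos: [0.5585, 0.0772, 0.1196]
tool_rot: [0.707, -0.02, 0.02, -0.707]
force: [0.3, -0.3, 0.1]
width: -0.004
```

Request:
step_arm:
  series:
    - {"turn":0,"tx":0,"ty":0,"tz":0}
    - {"turn":0,"tx":0,"ty":0,"tz":0}
    - {"turn":0,"tx":0,"ty":0,"tz":0}
    - {"turn":0,"tx":0,"ty":0,"tz":0}

```text
time: 8.52
tool_pos: [0.5592, 0.0773, 0.1205]
tool_rot: [-0.707, 0.02, -0.021, 0.707]
force: [0.1, -1.2, 0.5]
width: -0.0
```

```bash
python3 -c "
from h import *
import cv2
to(.213,0,.095)
cv2.imwrite('pics/w6.png',optics.grab_frame('wrist')[:,:,::-1])
"
```

```text
t 8.52 clamp xyz mm [214.1   3.1 120.5] F [ 0.1  -1.19  0.53] w -0.0 zyaw 1.514
delta tool cm [ 0.31  2.55 -0.1 ]
```

View pics/w6.png

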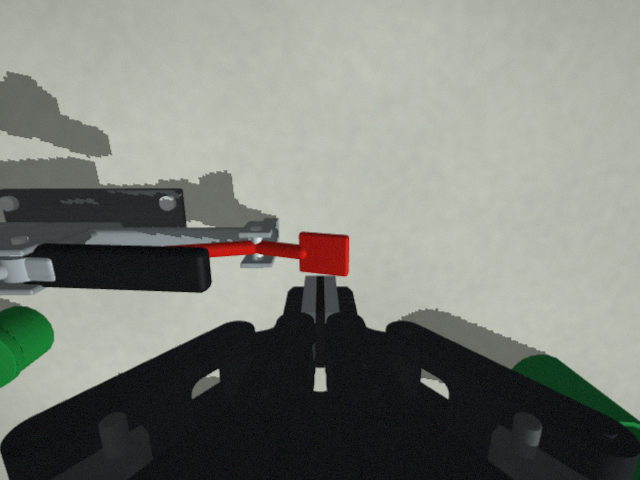

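```bash
python3 -c "
from h import *
o=arm.get_obs();T=np.eye(4);T[:3,:3]=Ro.from_quat(o['tool_rot']).as_matrix();T[:3,3]=o['tool_pos']
cw=optics.get_calibration('wrist');G=T@np.array(cw['tool_from_camera'])
d=G[:3,:3]@np.linalg.inv(cw['K'])@[324.5,254,1];p=G[:3,3]+d*(.074-G[2,3])/d[2]
print(p, (T[:3,:3].T@(p-T[:3,3]))*100)"
```

```text
[0.56222789 0.07917057 0.074     ] [0.30438197 4.62008433 0.1983997 ]
```

The handle is still locked and the paddle centre is at (324,254), 0.3 cm tool-x, 0.2 cm tool-z and 4.6 cm below. Pressing it.

Request:
step_arm:
  series:
    - {"turn":0,"tx":0.3,"ty":1.5,"tz":0.2}
    - {"turn":0,"tx":0,"ty":1.5,"tz":0}
    - {"turn":0,"tx":0,"ty":0.8,"tz":0}
    - {"turn":0,"tx":0,"ty":0.5,"tz":0}
    - {"turn":0,"tx":0,"ty":0.4,"tz":0}
    - {"turn":0,"tx":0,"ty":0,"tz":0}

```text
time: 9.07
tool_pos: [0.5613, 0.0792, 0.0719]
tool_rot: [0.707, -0.021, 0.02, -0.707]
force: [-0.9, 0.5, 0.2]
width: 0.002
```

```bash
python3 -c "
from h import *
state()"
```

```text
t 9.07 clamp xyz mm [216.    1.1  71.9] F [-0.89  0.54  0.18] w 0.0 zyaw 1.514
```

Request:
step_arm:
  series:
    - {"turn":0,"tx":0,"ty":0.25,"tz":0}
    - {"turn":0,"tx":0,"ty":0.25,"tz":0}

```text
time: 9.23
tool_pos: [0.5625, 0.0792, 0.0684]
tool_rot: [-0.707, 0.019, -0.021, 0.707]
force: [-0.4, 0.1, 0.4]
width: 0.001
```

Request:
step_arm:
  series:
    - {"turn":0,"tx":0,"ty":0.25,"tz":0}
    - {"turn":0,"tx":0,"ty":0.25,"tz":0}

```text
time: 9.4
tool_pos: [0.5621, 0.0792, 0.0627]
tool_rot: [-0.707, 0.02, -0.02, 0.707]
force: [-0.0, 0.4, 0.1]
width: -0.001
```

Request:
step_arm:
  series:
    - {"turn":0,"tx":0,"ty":0.25,"tz":0}
    - {"turn":0,"tx":0,"ty":0.25,"tz":0}

```text
time: 9.57
tool_pos: [0.5618, 0.0792, 0.0574]
tool_rot: [0.707, -0.02, 0.02, -0.707]
force: [0.1, 0.1, 0.5]
width: 0.002
```

```bash
python3 -c "
from h import *
import cv2
state()
cv2.imwrite('pics/w7.png',optics.grab_frame('wrist')[:,:,::-1])
"
```

```text
t 9.57 clamp xyz mm [216.1   0.6  57.4] F [0.06 0.11 0.47] w 0.0 zyaw 1.514
```

View pics/w7.png

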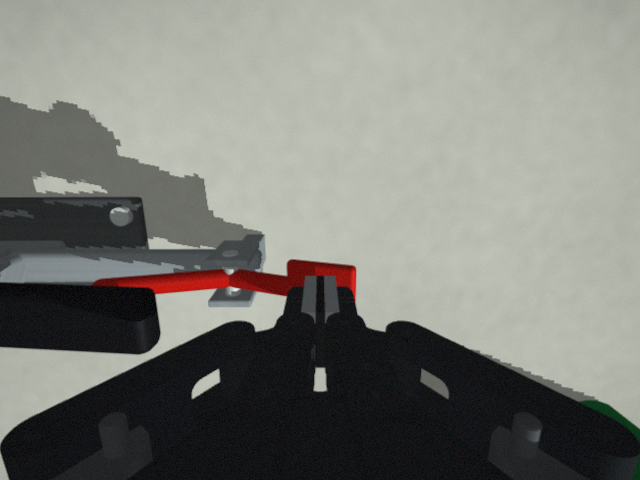

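The fingertips are on the paddle at (320,280). It's moving down with only a light spring load, and the handle's end at (155,320) is still locked. I'll keep pressing.

Request:
step_arm:
  series:
    - {"turn":0,"tx":0,"ty":0.2,"tz":0}
    - {"turn":0,"tx":0,"ty":0.2,"tz":0}

```text
time: 9.78
tool_pos: [0.5619, 0.0793, 0.0535]
tool_rot: [-0.707, 0.02, -0.02, 0.707]
force: [-0.0, 1.2, 1.7]
width: 0.001
```

Request:
step_arm:
  series:
    - {"turn":0,"tx":0,"ty":0.2,"tz":0}
    - {"turn":0,"tx":0,"ty":0.2,"tz":0}

```text
time: 9.95
tool_pos: [0.5621, 0.0793, 0.0497]
tool_rot: [-0.707, 0.02, -0.02, 0.707]
force: [-0.2, 0.3, 2.6]
width: -0.004
```

Request:
step_arm:
  series:
    - {"turn":0,"tx":0,"ty":0.2,"tz":0}
    - {"turn":0,"tx":0,"ty":0.2,"tz":0}

```text
time: 10.12
tool_pos: [0.5621, 0.0793, 0.0456]
tool_rot: [-0.707, 0.02, -0.02, 0.707]
force: [0.4, -0.4, 0.9]
width: -0.0
```

```bash
python3 -c "
from h import *
import cv2
state()
cv2.imwrite('pics/w8.png',optics.grab_frame('wrist')[:,:,::-1])
"
```

```text
t 10.12 clamp xyz mm [216.2   0.3  45.6] F [ 0.4  -0.43  0.87] w -0.0 zyaw 1.514
```

View pics/w8.png

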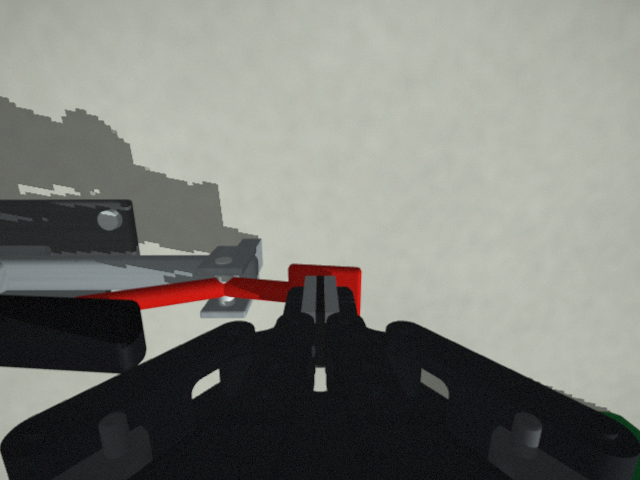

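The handle's end at (145,340) has begun to lift. I'll check whether it springs open by itself.

Request:
step_arm:
  series:
    - {"turn":0,"tx":0,"ty":0.1,"tz":0}
    - {"turn":0,"tx":0,"ty":0,"tz":0}
    - {"turn":0,"tx":0,"ty":0,"tz":0}

```text
time: 10.42
tool_pos: [0.5618, 0.0792, 0.0445]
tool_rot: [0.707, -0.02, 0.02, -0.707]
force: [-0.1, 0.1, 1.6]
width: 0.003
```

```bash
python3 -c "
from h import *
import cv2
state()
cv2.imwrite('pics/w9.png',optics.grab_frame('wrist')[:,:,::-1])
"
```

```text
t 10.42 clamp xyz mm [216.1   0.6  44.5] F [-0.08  0.06  1.64] w 0.0 zyaw 1.514
```

View pics/w9.png

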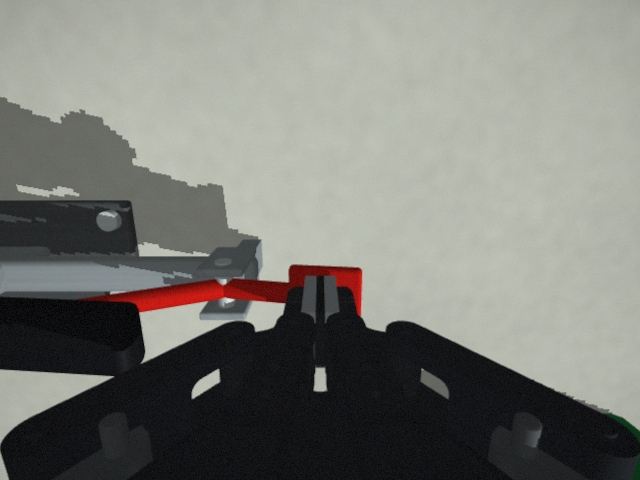

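Handle not yet free: its end is still at (143,342). Continuing in small steps; the lever has travel left down to about z = 38 mm.

Request:
step_arm:
  series:
    - {"turn":0,"tx":0,"ty":0.15,"tz":0}
    - {"turn":0,"tx":0,"ty":0.15,"tz":0}

```text
time: 10.63
tool_pos: [0.5619, 0.0793, 0.0416]
tool_rot: [-0.707, 0.02, -0.02, 0.707]
force: [0.2, 0.7, 1.0]
width: 0.001
```

Request:
step_arm:
  series:
    - {"turn":0,"tx":0,"ty":0.1,"tz":0}
    - {"turn":0,"tx":0,"ty":0,"tz":0}

```text
time: 10.8
tool_pos: [0.5617, 0.0792, 0.0402]
tool_rot: [0.707, -0.02, 0.02, -0.707]
force: [0.8, 1.6, 1.9]
width: 0.003
```

```bash
python3 -c "
from h import *
import cv2
state()
cv2.imwrite('pics/w10.png',optics.grab_frame('wrist')[:,:,::-1])
"
```

```text
t 10.8 clamp xyz mm [216.1   0.7  40.2] F [0.84 1.57 1.91] w 0.0 zyaw 1.514
```

View pics/w10.png

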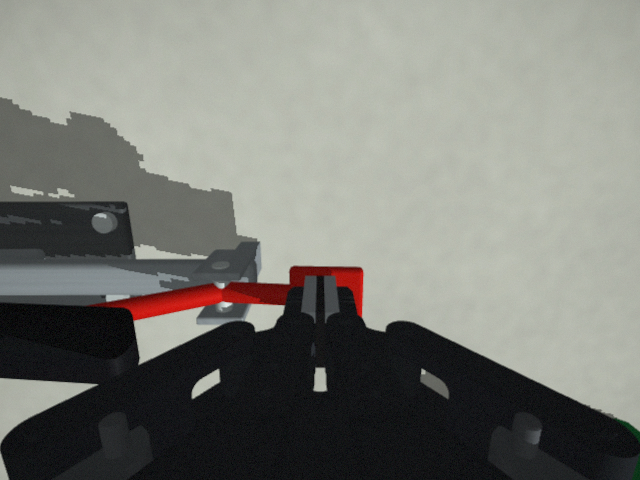

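Request:
step_arm:
  series:
    - {"turn":0,"tx":0,"ty":0.15,"tz":0}
    - {"turn":0,"tx":0,"ty":0.1,"tz":0}

```text
time: 11.02
tool_pos: [0.562, 0.0794, 0.0384]
tool_rot: [-0.707, 0.02, -0.02, 0.707]
force: [-1.4, 1.9, 6.5]
width: 0.001
```

Request:
step_arm:
  series:
    - {"turn":0,"tx":0,"ty":0.1,"tz":0}
    - {"turn":0,"tx":0,"ty":0.1,"tz":0}

```text
time: 11.18
tool_pos: [0.562, 0.0795, 0.037]
tool_rot: [-0.707, 0.02, -0.02, 0.707]
force: [-2.8, 1.8, 6.4]
width: -0.002
```

```bash
python3 -c "
from h import *
import cv2
state()
cv2.imwrite('pics/w11.png',optics.grab_frame('wrist')[:,:,::-1])
"
```

```text
t 11.18 clamp xyz mm [216.3   0.4  37. ] F [-2.84  1.85  6.35] w -0.0 zyaw 1.514
```

View pics/w11.png

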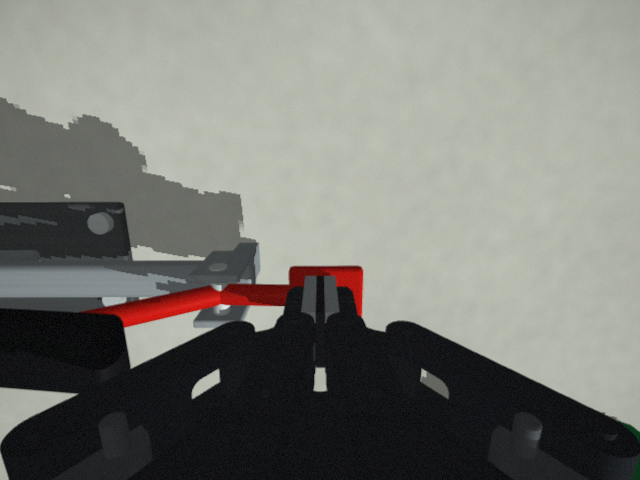

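The force has risen to 6.4 N, so the nose is working on the handle. Continuing gently.

Request:
step_arm:
  series:
    - {"turn":0,"tx":0,"ty":0.1,"tz":0}
    - {"turn":0,"tx":0,"ty":0.1,"tz":0}

```text
time: 11.4
tool_pos: [0.562, 0.0796, 0.0349]
tool_rot: [-0.707, 0.02, -0.02, 0.707]
force: [-1.1, 1.4, 4.3]
width: 0.002
```

Request:
step_arm:
  series:
    - {"turn":0,"tx":0,"ty":0.1,"tz":0}
    - {"turn":0,"tx":0,"ty":0,"tz":0}

```text
time: 11.57
tool_pos: [0.5619, 0.0795, 0.0331]
tool_rot: [-0.707, 0.02, -0.02, 0.707]
force: [0.3, 2.4, 1.5]
width: -0.004
```

```bash
python3 -c "
from h import *
import cv2
state()
cv2.imwrite('pics/w12.png',optics.grab_frame('wrist')[:,:,::-1])
"
```

```text
t 11.57 clamp xyz mm [216.3   0.5  33.1] F [0.32 2.43 1.52] w -0.0 zyaw 1.514
```

View pics/w12.png

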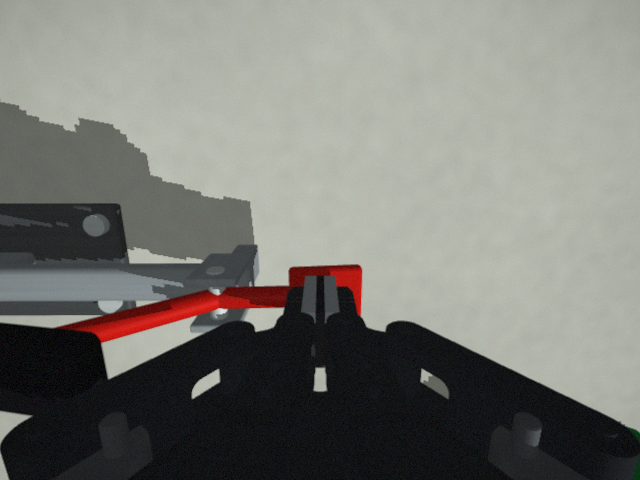

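The force fell to 1.5 N and the handle's end at (103,365) is swinging up. I'll hold and look again.

Request:
step_arm:
  series:
    - {"turn":0,"tx":0,"ty":0,"tz":0}
    - {"turn":0,"tx":0,"ty":0,"tz":0}
    - {"turn":0,"tx":0,"ty":0,"tz":0}
    - {"turn":0,"tx":0,"ty":0,"tz":0}

```text
time: 11.95
tool_pos: [0.5618, 0.0792, 0.033]
tool_rot: [-0.707, 0.02, -0.02, 0.707]
force: [-0.0, 2.5, 1.1]
width: -0.001
```

```bash
python3 -c "
from h import *
import cv2
state()
cv2.imwrite('pics/w13.png',optics.grab_frame('wrist')[:,:,::-1])
"
```

```text
t 11.95 clamp xyz mm [216.1   0.6  33. ] F [-0.    2.47  1.08] w -0.0 zyaw 1.514
```

View pics/w13.png

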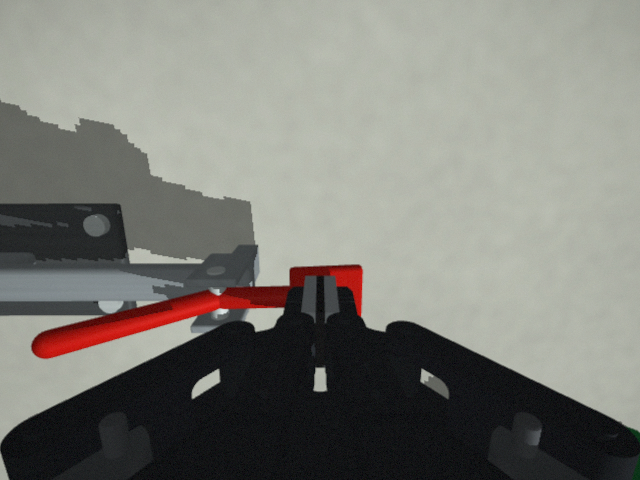

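The handle has left the view, sprung open. Only the red lever remains, its nose at (40,345). Lifting straight off and away from the pliers.

Request:
step_arm:
  series:
    - {"turn":0,"tx":0,"ty":-0.5,"tz":0}
    - {"turn":0,"tx":0,"ty":-1,"tz":0}
    - {"turn":0,"tx":0,"ty":-2,"tz":0}
    - {"turn":0,"tx":0,"ty":-3,"tz":0}
    - {"turn":0,"tx":0,"ty":-3,"tz":0}
    - {"turn":0,"tx":0,"ty":-3,"tz":0}
    - {"turn":0,"tx":0,"ty":-3,"tz":0}
    - {"turn":0,"tx":0,"ty":-3,"tz":0}
    - {"turn":0,"tx":0,"ty":-2,"tz":0}

```text
time: 12.75
tool_pos: [0.5624, 0.0789, 0.2424]
tool_rot: [0.707, -0.019, 0.022, -0.707]
force: [0.5, 0.5, 0.5]
width: 0.001
```

Request:
step_arm:
  series:
    - {"turn":0,"tx":-1.5,"ty":0,"tz":2}
    - {"turn":0,"tx":-1.5,"ty":0,"tz":2}
    - {"turn":0,"tx":-1.5,"ty":0,"tz":2}
    - {"turn":0,"tx":-1.5,"ty":0,"tz":2}
    - {"turn":0,"tx":-1.5,"ty":0,"tz":2}
    - {"turn":0,"tx":-1.5,"ty":0,"tz":2}
    - {"turn":0,"tx":0,"ty":0,"tz":0}
    - {"turn":0,"tx":0,"ty":0,"tz":0}

```text
time: 13.42
tool_pos: [0.4781, 0.2045, 0.2385]
tool_rot: [0.707, -0.019, 0.02, -0.707]
force: [0.4, -0.3, -0.7]
width: -0.001
```

```bash
python3 -c "
from h import *
import cv2
state()
for n,(r0,r1,c0,c1) in dict(side=(130,430,180,480),top=(120,320,150,500)).items():
    f=optics.grab_frame(n)[:,:,::-1]; cv2.imwrite(f'pics/{n}14.png',f)
    cv2.imwrite(f'pics/{n}14c.png',cv2.resize(f[r0:r1,c0:c1],None,fx=2,fy=2,interpolation=cv2.INTER_CUBIC))
    g=cv2.imread(f'pics/{n}0.png'); d=cv2.absdiff(f.copy(),g).max(2); print(n,'changed px in crop',(d[r0:r1,c0:c1]>60).sum())
a=cv2.imread('pics/side0.png')[300:390,280:360];b=cv2.imread('pics/side14.png')[300:390,280:360]
cv2.imwrite('pics/cmp.png',cv2.resize(cv2.hconcat([a,b]),None,fx=4,fy=4,interpolation=cv2.INTER_CUBIC))
"
```

```text
t 13.42 clamp xyz mm [336.8  90.8 238.5] F [ 0.42 -0.28 -0.68] w -0.0 zyaw 1.516
side changed px in crop 1386
top changed px in crop 3930
```

View pics/side14c.png

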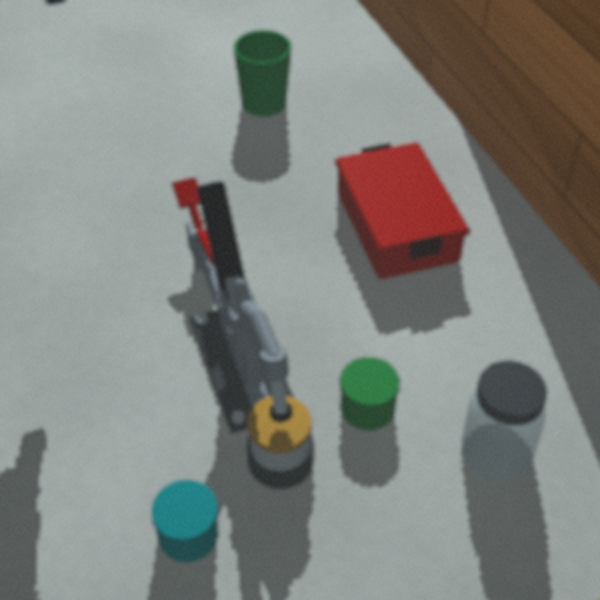

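View pics/top14c.png

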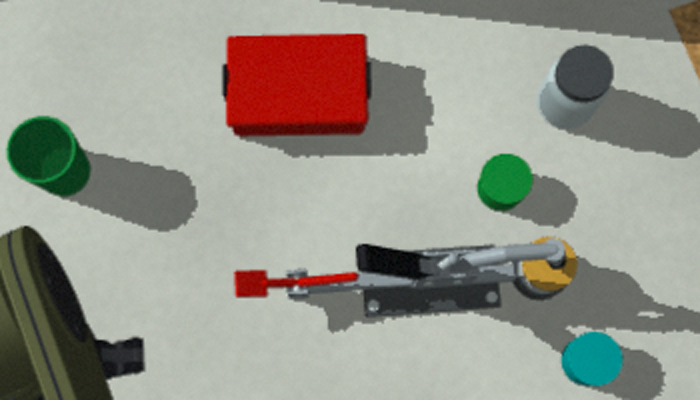

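View pics/cmp.png

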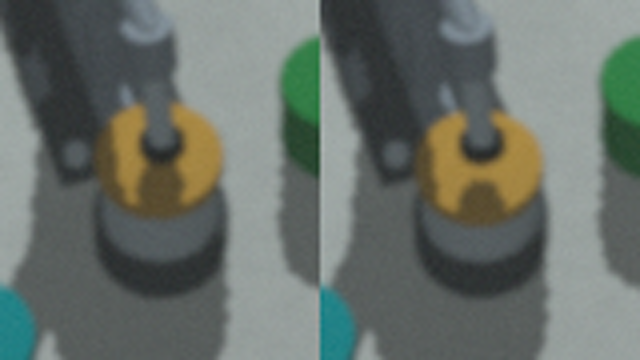

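The pliers are fully open, with the handle at its starting place and the paddle at rest. The lid sits about 2 px lower in the side view, as 5 mm should, and the tin and bystanders haven't moved. Handing in.

```bash
python3 -c "
from workcell import arm
print(arm.finish_job())"
```

```text
the job is handed in; nothing more can be done
None
```

The pliers were locked on the tin, left alone for more than a second, and released again. I handed the job in at about 13.5 s of the 64 s allowed; no verdict was reported.

- **Locking:** I pushed the black handle down along its arc with shut fingers. The highest reading I took was about 20 N in total, under the 30 N limit but above the 3–12 N the task gave for the end of the stroke. The force then fell to zero as the handle ran on by itself. I lifted off, and the images showed it stayed locked.
- **Releasing:** I pressed the red paddle to nearly the end of its travel, with readings up to about 7 N. The nose lifted the handle and it sprang open.
- **Final images:** The handle is back at its open position and the lever is at rest. The tin is standing in place, and the bento box, jar and cup look unmoved. The gripper is clear of everything, with no contact force.
- **Lid:** It sits about 2 px lower in the side view, which fits the 5 mm of travel. That is an estimate by eye.
- **Disagreements:**
  - The side camera showed the fingertips about 7 px off their calculated position; the wrist camera agreed, so I relied on it and the force readings.
  - My fit put the handle's locked position slightly above level, but the fingers ended about 10 mm lower than that predicts.

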